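# Seat a microscope barrel in its V-rest and clamp it

### The job

Take the pocket-microscope barrel from its wooden storage rest and lay it gently, without dropping or forcing it, in the two V-blocks of the bench stand so that it lies centred in both Vs, its black nose fully home against the end stop. Let it settle, then swing the stand's clamp arm over and press it gently down until it bears on the barrel. Handle the barrel like an optical instrument, and leave the other things on the bench where they are.

Things in the scene. Friction and masses are not known exactly. Their poses are not given: they have to be found in the camera images.
- barrel: Aluminium cylinder 34 mm across, 150 mm long, dark bands, with a black nose 24 mm across at its +y end; 0.25 to 0.5 kg. Origin on its axis, which is its y: cylinder from y=-80 to +70 mm, nose from +70 to +82. It starts lying in the storage rest, axis 34 mm above the table, its middle free for fingers. Its x and z may point anywhere round the axis.
- nose (a point): Tip of the barrel's nose, on the axis, 82 mm from the barrel's origin along its +y.
- tray: Wooden storage rest, fixed: base 70 x 150 x 6 mm, two notched blocks 20 mm wide centred at y=+/-55 mm, 23 mm high. Origin under its centre; y along the barrel it holds.
- rest: Bench stand, fixed; origin under the centre of its steel foot (110 x 130 x 10 mm), z up, V axis along y, over x=0. The V cradle rides on a locked column of UNMEASURED height: a barrel seated in the Vs has its axis at height H = 76 to 112 mm above the table. Home, the barrel's origin is at y=0, nose to +y. Over 60 N between barrel and stand (all contacts summed), or a fall of over 2 mm, harms it.
- v_mid (a point): Point on the stand's axis, 10 mm above its origin, midway between two open 90-degree V-blocks, each 20 mm wide, centred at y=+/-50 mm. Between them fingers are free down to 40 mm below H (bar 36 mm wide there). V flanks reach 23 mm to each side, from 23 to 1 mm below H; block sides out to x=+/-32 mm, 2 mm below H. The barrel slides along the V against a few newtons.
- stop_foot (a point): Point straight below the end stop's face (stand x=0, y=+82 mm, z=10 mm). The stop is an upright plate 34 mm wide, 8 mm thick, from there to +y, its top 14 mm above H.
- hinge_foot (a point): Point straight below the clamp hinge's middle (stand x=-42 mm, y=-50 mm, z=10 mm). The hinge runs along the stand's y, 16 mm above H. Two fixed cheeks beside it span stand x=-50 to -32, y=-65 to -35 mm, top 24 mm above H.
- clamp (a joint): Angle of the clamp arm: flat steel bar 92 mm long from the hinge, 16 wide, 8 thick, hinge on its mid-line. 0: level, pointing to the stand's +x; grows as the free end rises; pi/2 upright; above that it leans to -x (limit 2.35). Starts open at 2.0 to 2.25; bears on a seated barrel at about 0.12. Stiff hinge (0.2 N m, some 2.5 N at the free end), stays where left.
- plant_pot: Bystander: terracotta pot with a small plant, 74 mm across, 62 mm high, plant to 105 mm; origin under its centre.
- beaker: Bystander: glass beaker, 80 mm across, 100 mm high; origin under its centre.
- wash_bottle: Bystander: white wash bottle 64 mm across, 165 mm high; origin under its centre.
- dish_stack: Bystander: stack of three petri dishes, 94 mm across, 45 mm high; origin under its centre.
- eyepiece: Bystander: short eyepiece standing upright, 36 mm across, 48 mm high; origin under its centre.
- slide_box: Bystander: small grey slide box 50 x 30 x 22 mm; origin under its centre.
Things that resemble listed ones, but are neither listed nor needed, are in the scene too. There is more than one size of the rest; the job needs the larger. Of the things shaped like the barrel, the aluminium one is meant.

How it is judged:
By the outcome, as a careful person would: the job done as asked, in the order asked, and still so for the second after the job is handed in, with the robot touching nothing.
It also fails if it takes over 59 s, if anything falls off the work surface, if the arm or the gripper's body presses on something with over 40 N, if the wrist force passes 120 N, or if a joint passes its speed limit or range.

### The arm

A 7-joint arm with a two-finger parallel gripper is mounted at the origin on the work surface. World frame = base frame: x ahead of the robot, y to its left, z up, the work surface at z = 0. Lengths are in m, angles in degrees, forces in N, time in s.
With the tool pointing down it reaches from about 0.425 to 0.875 m from the base axis. Payload 4.7 kg.
Tool frame: the origin (TCP) lies midway between the tips of the shut fingers; the grasp point (between the pads) lies 19 mm behind it; z points along the fingers, y is the line along which they close (so a half turn about z gives the same grasp; the last joint's range is limited). The gripper opens to 87 mm and grips with 3 to 60 N. Pads are 19 mm wide; open, the fingers measure 117 mm over their backs; the gripper's body (75 mm by 190 mm) begins 51 mm behind the grasp point.
Start: joints at [65.38, 18.392, -4.016, 83.108, 1.295, 78.541, -3.26], TCP at [0.279, -0.587, 0.223] pointing down, gripper open.
Joint ranges: [-163.93, 163.93], [-17.29, 119.83], [-79.2, 71.16], [3.27, 140.29], [-89.18, 269.18], [5.43, 117.66], [-154.24, 154.24]. Speed limits (degrees/s): [147.25, 147.25, 180, 180, 180, 180, 180].

### API

Orientations are given as [roll, pitch, yaw] about the fixed x, y, z axes, in that order (R = Rz(yaw) Ry(pitch) Rx(roll)).
In Python, from cell import env, viewer, boxes_of, masks_of gives the robot as it stands. The module is installed in compiled form; this text tells all that it offers.
- The arm moves only by the tool apply_moves, never from a script. Its argument "moves" is a list of rows, each a list of 7 numbers: the shift along the tool's x, y, z scaled (see below), then the turn, a rotation vector about the tool's x, y, z scaled (see below), then the opening, from 0 (shut) to 1 (fully open). A call has 1 to 20 rows; each row is the pose to reach, as a shift and turn from the pose commanded when the call began, along the tool's axes at that moment; what a row does not reach only later rows make up. The controller multiplies each number of a shift by 0.2 m and each number of a turn by 1.5 rad. A row lasts 1/10 s, in which the tool goes at most 50 mm and 8.59 degrees, less where a joint would pass 70% of its speed; a pose out of reach is approached as far as the arm can. A call with a number of a shift or a turn outside -1 to 1 is refused whole. A call with a gripper value outside its range is refused whole. The fingers move at their own pace and stop on an object; "grip_force" is the grip in N (left out, the last holds). Time passes only in rows, so rows that repeat a pose let the fingers close. It gives the time, the measured TCP pose, the force, the opening and the grip force at its end, in the units of the state.
- env.get_obs(): the state, without advancing time (a new reading comes with each control period).
- viewer.read_camera(name): name is "scene" or "side" or "wrist"; returns the picture (480x640x3 uint8, red, green, blue); there is no depth.
- viewer.get_calibration(name): a dict with "fov_y" (degrees; the focal length in pixels is half the picture's height over the tangent of half this angle, whatever the lens; pixels are square), "cx", "cy" (the principal point, pixels), "position" and "orientation" of the camera in the world. Camera axes: x right, y up, looking along -z (the intrinsics and any distortion apply to the point x, -y, -z); pixel columns grow to the right and rows downward; lengths in m; the calibration is good to about 2 mm. A picture is of the moment at which its call begins: read the wrist's pose just before it. get_calibration takes no time and is no camera call; for the wrist camera it gives the pose at the moment of the call.
- env.sign_off(): hands the job in; it is judged then, once.
Trained networks look in the newest picture that a camera, given by its name, has taken for a name from the list of things; names that differ only in an ending like _2 or _b are one class to them, and where a whole thing is asked for, a point or a joint stands for the part that bears it (a point fixed in the world has none). Each returns a list of dicts, best first, with "conf" (0 to 1); they miss things now and then, are a little off and sometimes report something else, mostly with a low value. They report only what shows in the picture. A call takes as long as a camera call. They do not tell look-alikes from the thing itself.
- boxes_of(camera, target): "location" ([column, row] in pixels, amid what is visible of it).
- masks_of(camera, target): "pixels" (480x640 bool, what is visible of it) and "location" ([column, row] in pixels, amid what is visible of it).
The state is a dict: "time_s": time; "qpos": joint angles; "joint_velocities": joint speeds; "effort": joint torques, N m; "tool_pos": TCP position; "tool_rot": TCP orientation; "force": force on the tool from outside, world axes, zero at the start; "wrist_torque": the same for the moment, N m; "grip_width": finger opening in m; "grasp_force": force on a finger pad.
Only numpy, scipy, OpenCV 4.12 (cv2) and the standard library are available. Lean on these libraries where they do the work, as an engineer would, in place of code of your own. Each camera call takes 0.05 s, during which the arm holds its last target. There are 200 camera calls.

## Working session

There is one attempt and no reset: what is moved stays moved. The work goes in short steps, Python scripts to look and compute and a tool call to move; the robot and the scene stay as the last step left them, time stands still between calls to the robot, and variables do not carry over. Pictures are saved under pics/ and viewed, at most 10 in all, crops included, and the job is handed in when it is done.

Besides the shell and the picture viewer there is one more tool, called after ">>>" as name([rows], argument=value, ...), one row to a line, values as JSON. apply_moves: Moves the arm, as the interface text tells. Shifts and turns lie within -1 to 1; 1 stands for 0.2 m of shift or 1.5 rad of turn. Its arguments: {"type":"object","properties":{"moves":{"type":"array","items":{"type":"array","items":{"type":"number","minimum":-1,"maximum":1}}},"grip_force":{"type":"number"}},"required":["moves"]}

```bash
mkdir -p pics; python3 - <<'E'
from cell import env, viewer, boxes_of, masks_of
import cv2, numpy as np
print(env.get_obs())
for c in ["scene","side"]:
    im=viewer.read_camera(c); cv2.imwrite(f"pics/{c}0.png",im[:,:,::-1])
    print(c,viewer.get_calibration(c))
    for t in ["barrel","tray","rest","clamp","nose","v_mid","stop_foot","hinge_foot"]:
        print(t,[(np.round(b["location"]).tolist(),round(b["conf"],2)) for b in boxes_of(c,t)])
print(viewer.get_calibration("wrist"))
E
```

```text
{'time_s': 0.0, 'qpos': array([65.38037446, 18.43700756, -4.01745316, 83.174113  ,  1.2953275 ,
       78.5390373 , -3.25935884]), 'joint_velocities': array([-0.06174839,  0.01020374,  0.10954534,  0.05334162,  0.08400608,
        0.01958998, -0.0196516 ]), 'effort': array([-6.98691438e-04, -4.91292787e+01, -4.04252177e-01, -3.12521267e+01,
       -6.40344224e-02,  4.39421413e-02,  1.56615042e-04]), 'tool_pos': array([ 0.27883095, -0.58656328,  0.22149193]), 'tool_rot': array([-1.79895108e+02,  5.36296539e-03,  2.54318926e+01]), 'force': array([-0.57408094, -0.32545995, -1.11597437]), 'wrist_torque': array([ 0.00984018, -0.01823834, -0.00379132]), 'grasp_force': 0.0, 'grip_width': 0.08675439813147265}
scene {'fov_y': 43.8757981150859, 'cx': 309.93212188583584, 'cy': 248.48009077638324, 'position': array([1.13272799, 0.14495622, 0.99891232]), 'orientation': array([ 33.23088007,  -0.81782198, 109.06440982])}
barrel [([414.0, 294.0], 0.88), ([447.0, 224.0], 0.85)]
tray [([411.0, 314.0], 0.55)]
rest [([149.0, 221.0], 0.9), ([231.0, 246.0], 0.65)]
clamp [([229.0, 178.0], 0.71), ([136.0, 1
[... 476 characters left out ...]
barrel [([258.0, 348.0], 0.6), ([368.0, 434.0], 0.55)]
tray [([391.0, 334.0], 0.65), ([271.0, 366.0], 0.56)]
rest [([437.0, 214.0], 0.77), ([385.0, 247.0], 0.58)]
clamp [([427.0, 200.0], 0.61), ([427.0, 188.0], 0.45), ([199.0, 262.0], 0.37)]
nose [([367.0, 429.0], 0.88), ([260.0, 349.0], 0.78), ([394.0, 335.0], 0.68)]
v_mid [([434.0, 212.0], 0.88), ([386.0, 246.0], 0.86)]
stop_foot [([435.0, 212.0], 0.94), ([385.0, 245.0], 0.59)]
hinge_foot [([434.0, 211.0], 0.72), ([382.0, 246.0], 0.63)]
{'fov_y': 58.25482389549078, 'cx': 324.37580808196685, 'cy': 235.45643708692148, 'position': array([ 0.35146873, -0.55223601,  0.38471098]), 'orientation': array([-16.59841707,  -0.07038214, -64.4912261 ])}
```

View pics/scene0.png

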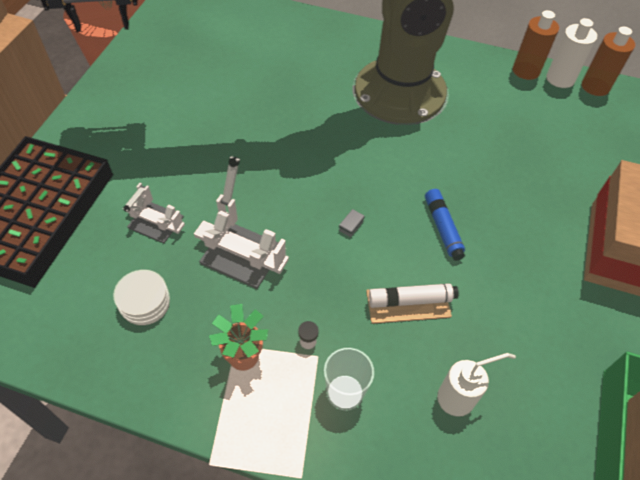

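View pics/side0.png

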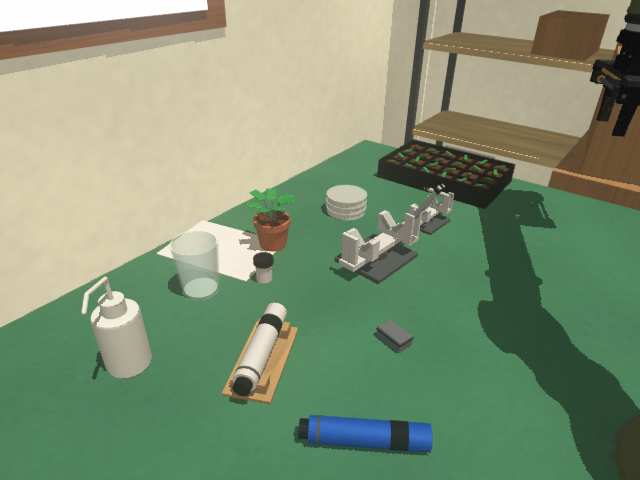

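Scene: the aluminium barrel is in its wooden rest at (412,297), nose right at (456,292). The larger stand is at (243,248), with its clamp leaning toward the robot, the hinge at the left end and the stop at the right end (280,256). The side view agrees: barrel at (260,348), stand at (382,247).

```bash
cat > h.py <<'E'
from cell import env, viewer, boxes_of, masks_of
import cv2, numpy as np
from scipy.spatial.transform import Rotation as R
def cam(c):
    k=viewer.get_calibration(c); f=240/np.tan(np.radians(k["fov_y"])/2)
    return dict(f=f,c=np.array([k["cx"],k["cy"]]),p=np.array(k["position"]),R=R.from_euler("xyz",k["orientation"],degrees=True).as_matrix())
def ray(k,px):
    u=(np.asarray(px,float)-k["c"])/k["f"]
    d=k["R"]@np.array([u[0],-u[1],-1]); return d/np.linalg.norm(d)
def onz(k,px,z):
    d=ray(k,px); return k["p"]+d*(z-k["p"][2])/d[2]
def proj(k,P):
    q=(np.atleast_2d(P)-k["p"])@k["R"]; return k["c"]+k["f"]*np.c_[q[:,0]/-q[:,2],-q[:,1]/-q[:,2]]
def tri(obs):
    A=np.zeros((3,3));b=np.zeros(3)
    for k,px in obs:
        d=ray(k,px);M=np.eye(3)-np.outer(d,d);A+=M;b+=M@k["p"]
    x=np.linalg.solve(A,b); return x,[np.linalg.norm(np.cross(x-k["p"],ray(k,px))) for k,px in obs]
E
python3 - <<'E'
from h import *
s,d=cam("scene"),cam("side")
r=lambda x:np.round(x,3)
print("nose", *map(r,tri([(s,[457,292]),(d,[243,387])])))
print("tray0",r(onz(s,[412,297],.034)),"noseZ",r(onz(s,[457,292],.034)),r(onz(d,[243,387],.034)))
print("tail",r(onz(s,[369,299],.04)))
for n,px in dict(vmid=[235,250],stop=[232,246]).items(): print(n,r(onz(s,px,.01)))
a=[boxes_of]
for n,a,b in [("plate",[281,256],[349,250])]: print(n,r(tri([(s,a),(d,b)])[0]))
for n,px in dict(box=(351,222),eyep=(309,335),pot=(240,355),dish=(141,300),beaker=(346,388),blue=(447,224),small=(155,225)).items(): print(n,r(onz(s,px,.02)))
for c in ["scene","side"]:
    im=viewer.read_camera(c)
    x0,y0,x1,y1=(180,140,300,290) if c=="scene" else (320,190,460,290)
    cv2.imwrite(f"pics/st_{c}.png",cv2.resize(im[y0:y1,x0:x1,::-1],None,fx=4 if c=="scene" else 5,fy=4 if c=="scene" else 5,interpolation=cv2.INTER_CUBIC))
E
```

```text
nose [0.53  0.237 0.036] [0.003 0.003]
tray0 [0.569 0.164 0.034] noseZ [0.53  0.24  0.034] [0.531 0.233 0.034]
tail [0.602 0.09  0.04 ]
vmid [ 0.569 -0.192  0.01 ]
stop [ 0.562 -0.201  0.01 ]
plate [ 0.58  -0.09   0.061]
box [0.433 0.006 0.02 ]
eyep [0.698 0.008 0.02 ]
pot [ 0.774 -0.094  0.02 ]
dish [ 0.735 -0.309  0.02 ]
beaker [0.77  0.099 0.02 ]
blue [0.373 0.191 0.02 ]
small [ 0.573 -0.363  0.02 ]
```

View pics/st_scene.png

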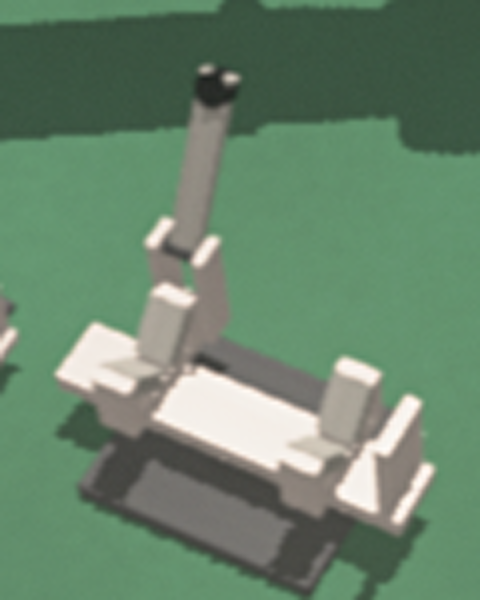

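The crop shows the larger stand with its stop at lower right, clamp hinge at upper left, and front foot corners at about (200,262) and (256,288).

```bash
cat >> h.py <<'E'
def go(pos=None,yaw=None,rot=None):
    """shift and turn numbers from present pose to TCP pos, tool down at yaw"""
    o=env.get_obs(); A=R.from_euler("xyz",o["tool_rot"],degrees=True); p=np.array(o["tool_pos"])
    B=R.from_euler("xyz",[180,0,yaw],degrees=True) if yaw is not None else A
    t=A.inv().apply(np.array(pos)-p)/.2; w=(A.inv()*B).as_rotvec()/1.5
    print("t=%.2f"%o["time_s"],"pos",p.round(4),"rot",np.round(o["tool_rot"],2),"F",np.round(o["force"],1),"w %.4f"%o["grip_width"])
    print("  shift",t.round(3),"turn",w.round(3)); return t,w
E
python3 - <<'E'
from h import *
s=cam("scene")
a=onz(s,[200.5,262],.006);b=onz(s,[256.3,288],.006)
u=(b-a)[:2];L=np.linalg.norm(u);u/=L
x=np.array([u[1],-u[0]]); c=(a+b)[:2]/2-.055*x
yaw=np.degrees(np.arctan2(u[1],u[0]))
print(a,b,L,"yaw",yaw,"centre",c)
go([c[0],c[1],.36],yaw)
E
```

```text
[ 0.61495596 -0.24559644  0.006     ] [ 0.6326459  -0.12106302  0.006     ] 0.1257835694626191 yaw 81.91523948102908 centre [ 0.56934757 -0.17559465]
t=1.00 pos [ 0.2791 -0.587   0.2226] rot [180.    -0.    25.43] F [-1.1  0.3  0.1] w 0.0870
  shift [ 2.194 -1.235 -0.687] turn [ 0.    -0.    -0.657]
```

>>> apply_moves([
  [1, -0.6, -0.69, 0, 0, 0, 1],
  [1, -0.6, -0.69, 0, 0, 0, 1],
  [1, -0.6, -0.69, 0, 0, 0, 1],
  [1, -0.6, -0.69, 0, 0, 0, 1],
  [1, -0.6, -0.69, 0, 0, 0, 1],
  [1, -0.6, -0.69, 0, 0, 0, 1],
])

```text
time_s: 1.6
tool_pos: [0.4122, -0.3885, 0.3642]
tool_rot: [179.8, -0.2, 25.8]
force: [0.8, 1.0, -0.1]
grip_width: 0.0869
grasp_force: 0.0
```

>>> apply_moves([
  [1, -0.6, 0, 0, 0, -0.657, 1],
  [1, -0.6, 0, 0, 0, -0.657, 1],
  [1, -0.6, 0, 0, 0, -0.657, 1],
  [1, -0.6, 0, 0, 0, -0.657, 1],
  [1, -0.6, 0, 0, 0, -0.657, 1],
  [1, -0.6, 0, 0, 0, -0.657, 1],
  [1, -0.6, 0, 0, 0, -0.657, 1],
  [1, -0.6, 0, 0, 0, -0.657, 1],
])

```text
time_s: 2.4
tool_pos: [0.5374, -0.1982, 0.3606]
tool_rot: [180.0, 0.0, 81.9]
force: [-0.1, -0.9, -0.1]
grip_width: 0.0869
grasp_force: 0.0
```

```bash
python3 - <<'E'
from h import *
go([.569,-.176,.36],82)
k=cam("wrist");im=viewer.read_camera("wrist");cv2.imwrite("pics/w1.png",im[:,:,::-1]);np.save("k1.npy",k)
print(proj(k,[.569,-.176,.1]))
E
```

```text
t=2.40 pos [ 0.5374 -0.1982  0.3606] rot [1.800e+02 1.000e-02 8.194e+01] F [-0.1 -0.9 -0.1] w 0.0869
  shift [0.132 0.141 0.003] turn [ 0.     0.    -0.001]
[[351.44044705 163.62850429]]
```

View pics/w1.png

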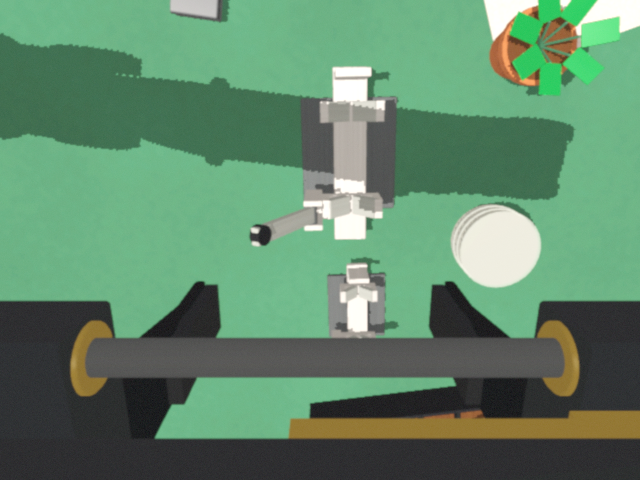

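Wrist view: the stand's foot spans about (302..396, 97..207), the stop top is at (352,72), the clamp tip is at (260,235), and the stand is aligned with the tool yaw. I'll zoom in to pick corners.

```bash
python3 - <<'E'
from h import *
im=cv2.imread("pics/w1.png")[60:205,280:405]
cv2.imwrite("pics/w1c.png",cv2.resize(im,None,fx=4,fy=4,interpolation=cv2.INTER_CUBIC))
E
```

```text
(no output)
```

View pics/w1c.png

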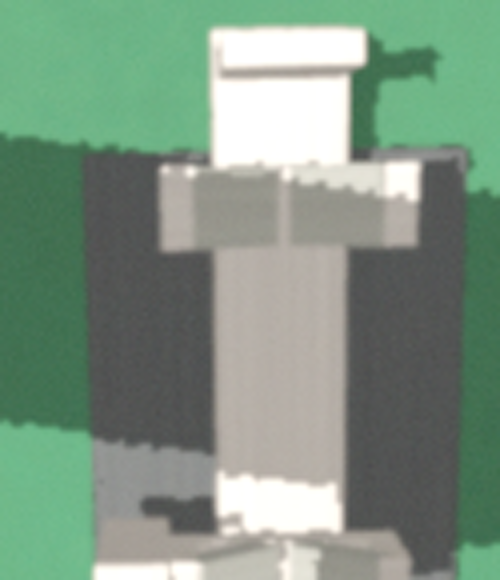

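```bash
cat > fit.py <<'E'
from h import *
from scipy.optimize import least_squares
k1=np.load("k1.npy",allow_pickle=True).item(); s=cam("scene")
m=1e-3
W=[((221,71),(-17,82,14)),((366,70),(17,82,14)),((368,29),(17,90,14)),((160,165),(-32,60,-2)),((420,162),(32,60,-2)),((418,246),(32,40,-2)),((161,251),(-32,40,-2)),((466,150),(55,65,None)),((84,152),(-55,65,None))]
S=[((340,358),(-32,40,-2)),((381,370),(-32,60,-2)),((152,287),(-32,-60,-2)),((195,300),(-32,-40,-2)),((420,402),(-17,90,14)),((82,487),(55,-65,None)),((305,592),(55,65,None))]
def pts(L,p):
    x,y,a,H=p[:4]; o=[]
    for _,q in L:
        z=H+q[2]*m if q[2] is not None else .008
        c,n=np.cos(a),np.sin(a); o.append([x+c*q[0]*m-n*q[1]*m,y+n*q[0]*m+c*q[1]*m,z])
    return np.array(o)
def res(p,full=False):
    e1=proj(k1,pts(W,p))-(np.array([w[0] for w in W])/4+[280,60]-.4)
    e2=proj(s,pts(S,p))-(np.array([w[0] for w in S])/4+[180,140]-.4)-p[4:6]
    if full: return e1,e2
    return np.r_[e1.ravel(),e2.ravel(),p[4:6]/2]
r=least_squares(res,[.569,-.176,np.radians(-8),.1,0,0],loss="soft_l1",x_scale=[.01,.01,.1,.01,1,1])
e1,e2=res(r.x,True)
print("x,y",r.x[:2],"yaw axis",np.degrees(r.x[2])+90,"H",r.x[3],"scene off",r.x[4:]);print(e1.round(1));print(e2.round(1))
E
python3 fit.py; python3 -c "
from h import *
go([.569,.164,.25],116)"
```

```text
x,y [ 0.57084022 -0.17771685] yaw axis 82.94094160520855 H 0.07653318398899056 scene off [0.27942526 0.33129153]
[[ 0.3 -0.6]
 [ 0.1 -1. ]
 [-0.3  0.2]
 [ 0.2  0.8]
 [-0.4  0.4]
 [-0.3  0.3]
 [ 0.3  0.1]
 [ 0.6 -0.8]
 [-0.6  0.4]]
[[ 0.3  0.2]
 [-0.6  1.1]
 [ 1.7 -1.2]
 [-0.1 -0.6]
 [-0.   0.2]
 [-2.1  0.3]
 [ 0.5  0. ]]
t=2.45 pos [ 0.5372 -0.1986  0.3606] rot [1.800e+02 1.000e-02 8.178e+01] F [-0.1  0.2 -0.5] w 0.0870
  shift [ 1.817 -0.102  0.553] turn [-0.     0.    -0.398]
```

>>> apply_moves([
  [1, -0.1, 0, 0, 0, 0, 1],
  [1, -0.1, 0, 0, 0, 0, 1],
  [1, -0.1, 0, 0, 0, 0, 1],
  [1, -0.1, 0, 0, 0, 0, 1],
  [1, -0.1, 0, 0, 0, 0, 1],
])

```text
time_s: 2.95
tool_pos: [0.545, 0.0117, 0.3615]
tool_rot: [179.9, -0.2, 82.5]
force: [0.1, -0.0, 0.1]
grip_width: 0.0871
grasp_force: 0.0
```

>>> apply_moves([
  [0.82, 0, 0.55, 0, 0, -0.398, 1],
  [0.82, 0, 0.55, 0, 0, -0.398, 1],
  [0.82, 0, 0.55, 0, 0, -0.398, 1],
  [0.82, 0, 0.55, 0, 0, -0.398, 1],
  [0.82, 0, 0.55, 0, 0, -0.398, 1],
  [0.82, 0, 0.55, 0, 0, -0.398, 1],
])

```text
time_s: 3.55
tool_pos: [0.5684, 0.1649, 0.2497]
tool_rot: [-179.9, -0.0, 116.1]
force: [0.6, -0.4, -0.5]
grip_width: 0.0869
grasp_force: 0.0
```

```bash
python3 - <<'E'
from h import *
go([.569,.164,.25],116)
k=cam("wrist");im=viewer.read_camera("wrist");cv2.imwrite("pics/w2.png",im[:,:,::-1]);np.save("k2.npy",k)
for b in masks_of("wrist","barrel"):
    m=b["pixels"]; ys,xs=np.nonzero(m); r=cv2.minAreaRect(np.c_[xs,ys].astype(np.float32))
    P=np.array([onz(k,p,.034) for p in np.c_[xs,ys][::7]]); c=P.mean(0)[:2]; w,v=np.linalg.eigh(np.cov((P[:,:2]-c).T))
    a=np.degrees(np.arctan2(v[1,1],v[0,1])); t=(P[:,:2]-c)@v[:,1];n=(P[:,:2]-c)@v[:,0]
    mid=c+v[:,1]*(t.min()+t.max())/2+v[:,0]*(n.min()+n.max())/2
    print(round(b["conf"],2),m.sum(),r,"c",c.round(4),"mid",mid.round(4),"ang",a.round(2),"L",np.ptp(t).round(4),"W",np.ptp(n).round(4))
print("nose",[(b["location"],b["conf"]) for b in boxes_of("wrist","nose")])
E
```

```text
t=3.55 pos [0.5684 0.1649 0.2497] rot [-1.7990e+02 -3.0000e-02  1.1606e+02] F [ 0.6 -0.4 -0.5] w 0.0869
  shift [-0.005  0.001 -0.001] turn [-0.001 -0.     0.001]
0.97 8208 ((126.52647399902344, 74.74939727783203), (44.19398880004883, 200.82655334472656), 83.93821716308594) c [0.3772 0.1871] mid [0.3775 0.1871] ang -148.18 L 0.1667 W 0.0331
0.88 6985 ((319.63116455078125, 194.442626953125), (40.3519287109375, 185.46287536621094), 1.1457629203796387) c [0.5644 0.1664] mid [0.5663 0.1623] ang 114.35 L 0.1683 W 0.0351
nose [([320.8, 191.9], 0.94), ([124.8, 74.8], 0.78), ([338.0, 189.2], 0.42)]
```

View pics/w2.png

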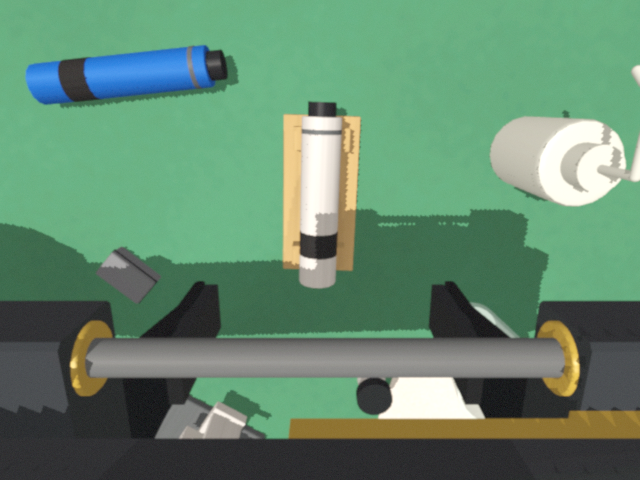

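Wrist view: barrel axis runs from the nose tip (322,102) to the tail (318,286), with the middle free. The wash bottle at (555,165) is to the right, so I need to check body clearance.

```bash
python3 - <<'E'
from h import *
k=np.load("k2.npy",allow_pickle=True).item(); s=cam("scene")
n=onz(k,[322.3,102.5],.034); t=onz(k,[318.6,270],.034)
d=(n-t)[:2];d/=np.linalg.norm(d); a=np.degrees(np.arctan2(d[1],d[0]))
o=n[:2]-.082*d; g=o+.010*d
print("nose",n,"ang",a,"origin",o,"grasp",g, "tail end L",np.linalg.norm((n-onz(k,[318,286],.045))[:2]))
print("tray corners",[onz(k,p,.006).round(4) for p in [(284,115),(360,117),(352,270),(284,268)]])
b=onz(s,[458,402],.0);b2=onz(s,[466,372],.13);print("bottle",b,b2)
for q in (b,b2):
    e=q[:2]-g; print("bottle in tool",e@d, e@np.array([d[1],-d[0]]))
go([*g,.10],a)
E
```

```text
nose [0.53211885 0.23855938 0.034     ] ang 114.73570691136413 origin [0.56643037 0.16408308] grasp [0.56224604 0.17316555] tail end L 0.1617699519048329
tray corners [array([0.5054, 0.2136, 0.006 ]), array([0.5682, 0.2425, 0.006 ]), array([0.6297, 0.1069, 0.006 ]), array([0.5672, 0.0787, 0.006 ])]
bottle [0.72251686 0.28793483 0.        ] [0.72496808 0.27165662 0.13      ]
bottle in tool 0.03717629408838154 0.1935888661399739
bottle in tool 0.021365971333448853 0.18900383389445594
t=3.70 pos [0.5698 0.1627 0.2515] rot [1.7993e+02 8.0000e-02 1.1585e+02] F [-0.4 -0.2  0.6] w 0.0873
  shift [ 0.065 -0.012  0.757] turn [0.001 0.001 0.013]
```

>>> apply_moves([
  [0.035, -0.012, 0.25, 0, 0, 0.013, 1],
  [0.035, -0.012, 0.5, 0, 0, 0.013, 1],
  [0.035, -0.012, 0.75, 0, 0, 0.013, 1],
  [0.035, -0.012, 0.9, 0, 0, 0.013, 1],
  [0.035, -0.012, 0.98, 0, 0, 0.013, 1],
  [0.035, -0.012, 0.98, 0, 0, 0.013, 1],
], grip_force=10)

```text
time_s: 4.3
tool_pos: [0.5631, 0.1681, 0.0533]
tool_rot: [-179.8, -0.0, 114.8]
force: [0.1, 0.1, 1.0]
grip_width: 0.0872
grasp_force: 0.0
```

```bash
python3 - <<'E'
from h import *
go([.5648,.1677,.015],114.7)
E
```

```text
t=4.30 pos [0.5631 0.1681 0.0533] rot [-179.84   -0.    114.84] F [0.1 0.1 1. ] w 0.0872
  shift [-0.006  0.007  0.191] turn [-0.002 -0.     0.002]
```

>>> apply_moves([
  [-0.003, 0.007, 0.1, 0, 0, 0, 1],
  [-0.003, 0.007, 0.17, 0, 0, 0, 1],
  [-0.003, 0.007, 0.19, 0, 0, 0, 1],
  [-0.003, 0.007, 0.19, 0, 0, 0, 0.55],
  [-0.003, 0.007, 0.19, 0, 0, 0, 0.5],
  [-0.003, 0.007, 0.19, 0, 0, 0, 0.45],
  [-0.003, 0.007, 0.19, 0, 0, 0, 0.42],
  [-0.003, 0.007, 0.19, 0, 0, 0, 0.4],
  [-0.003, 0.007, 0.19, 0, 0, 0, 0.38],
  [-0.003, 0.007, 0.19, 0, 0, 0, 0.35],
  [-0.003, 0.007, 0.19, 0, 0, 0, 0.3],
  [-0.003, 0.007, 0.19, 0, 0, 0, 0.3],
], grip_force=6)

```text
time_s: 5.5
tool_pos: [0.5632, 0.169, 0.0162]
tool_rot: [-179.7, 0.0, 115.0]
force: [-5.1, -1.4, 3.0]
grip_width: 0.0336
grasp_force: 6.0
```

>>> apply_moves([
  [0, -0.005, 0, 0, 0, 0, 0.2],
  [0, -0.005, 0, 0, 0, 0, 0],
  [0, -0.005, 0, 0, 0, 0, 0],
  [0, -0.005, -0.03, 0, 0, 0, 0],
  [0, -0.005, -0.06, 0, 0, 0, 0],
  [0, -0.005, -0.12, 0, 0, 0, 0],
  [0, -0.005, -0.25, 0, 0, 0, 0],
  [0, -0.005, -0.4, 0, 0, 0, 0],
  [0, -0.005, -0.6, 0, 0, 0, 0],
  [0, -0.005, -0.8, 0, 0, 0, 0],
  [0, -0.005, -1, 0, 0, 0, 0],
  [0, -0.005, -1, 0, 0, 0, 0],
], grip_force=30)

```text
time_s: 6.7
tool_pos: [0.5678, 0.1717, 0.2241]
tool_rot: [179.3, 0.2, 115.0]
force: [0.8, -0.3, -3.3]
grip_width: 0.0332
grasp_force: 30.0
```

```bash
python3 - <<'E'
from h import *
c=np.array([.5708,-.1777]);go([*c,.28],82.9)
cv2.imwrite("pics/w3.png",viewer.read_camera("wrist")[:,:,::-1])
E
```

```text
t=6.70 pos [0.5678 0.1717 0.2241] rot [1.7927e+02 1.5000e-01 1.1501e+02] F [ 0.8 -0.3 -3.3] w 0.0332
  shift [-1.59  -0.721 -0.284] turn [ 0.009 -0.001  0.374]
```

View pics/w3.png

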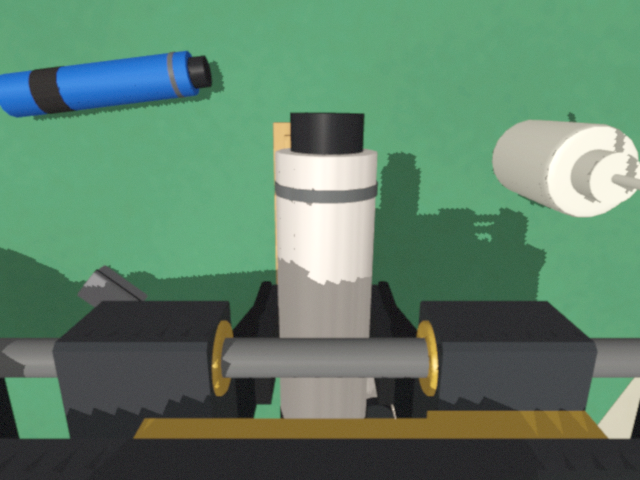

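The barrel is held in the fingers with its nose tip's far edge at (328,114). I'll compute its pose in the tool and look at the stand again on the way.

```bash
python3 - <<'E'
from h import *
k=cam("wrist");o=env.get_obs();A=R.from_euler("xyz",o["tool_rot"],degrees=True).as_matrix();p=np.array(o["tool_pos"])
kt=dict(f=k["f"],c=k["c"],p=A.T@(k["p"]-p),R=A.T@k["R"])
print("cam in tool",kt["p"])
# tool z of axis -.019; higher = more negative
for px,z in [([328,113.5],-.031),([327,152],-.036),([328,113.5],-.019),([290,113.5],-.019),([364,113.5],-.019)]: print(px,onz(kt,px,z).round(4))
for r,l,rr in [(160,275.5,377),(195,275.5,376.5),(260,277.5,372)]: print(r,onz(kt,[(l+rr)/2,r],-.030).round(4))
E
```

```text
cam in tool [ 0.07924251  0.00146309 -0.16210106]
[328, 113.5] [ 0.0772  0.0027 -0.031 ]
[327, 152] [ 0.0665  0.0024 -0.036 ]
[328, 113.5] [ 0.077   0.0028 -0.019 ]
[290, 113.5] [ 0.0769 -0.0094 -0.019 ]
[364, 113.5] [ 0.077   0.0143 -0.019 ]
160 [ 0.0635  0.0022 -0.03  ]
195 [ 0.0527  0.0022 -0.03  ]
260 [ 0.0312  0.0018 -0.03  ]
```

>>> apply_moves([
  [-0.06, -0.03, 0, 0, 0, 0.01, 0],
  [-0.18, -0.08, 0, 0, 0, 0.04, 0],
  [-0.34, -0.15, 0, 0, 0, 0.09, 0],
  [-0.51, -0.23, 0, 0, 0, 0.15, 0],
  [-0.68, -0.31, 0, 0, 0, 0.21, 0],
  [-0.82, -0.37, 0, 0, 0, 0.27, 0],
  [-0.92, -0.41, 0, 0, 0, 0.32, 0],
  [-0.98, -0.44, 0, 0, 0, 0.355, 0],
  [-1, -0.45, 0, 0, 0, 0.374, 0],
])

```text
time_s: 7.65
tool_pos: [0.5659, -0.0523, 0.2149]
tool_rot: [-179.8, 0.0, 82.6]
force: [0.8, -0.2, -4.5]
grip_width: 0.0334
grasp_force: 30.0
```

```bash
python3 - <<'E'
from h import *
go([.5686,-.1754,.20],82.94)
E
```

```text
t=7.65 pos [ 0.5659 -0.0523  0.2149] rot [-1.7983e+02  4.0000e-02  8.2550e+01] F [ 0.8 -0.2 -4.5] w 0.0334
  shift [-0.608  0.094  0.075] turn [-0.002  0.    -0.005]
```

>>> apply_moves([
  [-0.06, 0.02, 0.02, 0, 0, -0.005, 0],
  [-0.2, 0.05, 0.07, 0, 0, -0.005, 0],
  [-0.36, 0.08, 0.12, 0, 0, -0.005, 0],
  [-0.52, 0.094, 0.17, 0, 0, -0.005, 0],
  [-0.66, 0.094, 0.21, 0, 0, -0.005, 0],
  [-0.77, 0.094, 0.225, 0, 0, -0.005, 0],
  [-0.818, 0.094, 0.225, 0, 0, -0.005, 0],
  [-0.818, 0.094, 0.225, 0, 0, -0.005, 0],
])

```text
time_s: 8.45
tool_pos: [0.5651, -0.2154, 0.1711]
tool_rot: [-180.0, -0.0, 83.2]
force: [0.5, -0.2, -4.0]
grip_width: 0.0334
grasp_force: 30.0
```

```bash
python3 - <<'E'
from h import *
go([.5686,-.1754,.17],82.94)
k=cam("wrist");np.save("k4.npy",k);im=viewer.read_camera("wrist");cv2.imwrite("pics/w4.png",im[:,:,::-1])
print(masks_of("wrist","clamp")[:1] and masks_of("wrist","clamp")[0]["location"])
E
```

```text
t=8.45 pos [ 0.5651 -0.2154  0.1711] rot [-1.7997e+02 -1.0000e-02  8.3210e+01] F [ 0.5 -0.2 -4. ] w 0.0334
  shift [ 0.201 -0.006  0.006] turn [-0.    -0.     0.003]
[215.9, 283.1]
```

View pics/w4.png

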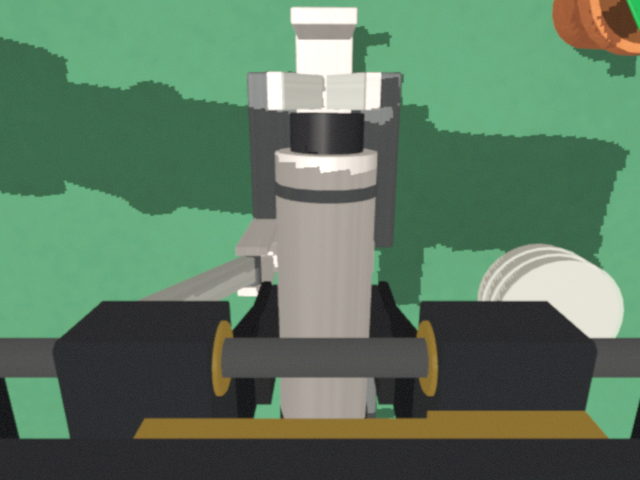

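Good view: stop top (291..357, 9..24), the far V-block's tops (265..382, 73..109), and the nose at (327,114). I'll refit with this image.

```bash
cat >> fit.py <<'E'
k4=np.load("k4.npy",allow_pickle=True).item()
V=[((292,23.5),(-17,82,14)),((356,23.5),(17,82,14)),((357.5,8.5),(17,90,14)),((290.5,8.5),(-17,90,14)),((265.5,73),(-32,60,-2)),((382,72),(32,60,-2)),((381,108),(32,40,-2)),((265,109),(-32,40,-2)),((248.5,73.5),(-55,65,None)),((401,73),(55,65,None))]
# p: x,y,a,H, scene off(2), wrist cam offset in camera right/up (m)
def res2(p,full=False):
    q=p.copy()
    def sh(k): 
        j=dict(k); j["p"]=k["p"]+k["R"]@np.array([p[6],p[7],0]); return j
    e1=proj(sh(k1),pts(W,p))-(np.array([w[0] for w in W])/4+[280,60]-.4)
    e3=proj(sh(k4),pts(V,p))-np.array([w[0] for w in V])
    e2=proj(s,pts(S,p))-(np.array([w[0] for w in S])/4+[180,140]-.4)-p[4:6]
    if full: return e3
    return np.r_[e1.ravel(),e2.ravel(),e3.ravel(),p[4:6]/2,p[6:8]/.002]
r=least_squares(res2,np.r_[r.x,0,0],loss="soft_l1",x_scale=[.01,.01,.1,.01,1,1,.01,.01])
J=np.linalg.inv(r.jac.T@r.jac)**1 if 0 else np.linalg.inv(r.jac.T@r.jac)
print("x,y",r.x[:2],"yaw",np.degrees(r.x[2])+90,"H",r.x[3],"sd",np.sqrt(np.diag(J))[:4],"off",r.x[4:]);print(res2(r.x,True).round(1))
# stand only from k4, in tool frame of that moment
f=lambda p:(proj(k4,pts(V,p))-np.array([w[0] for w in V])).ravel()
for Hf in (None,.077,.085):
    g=(lambda p:f(np.r_[p[:3],Hf])) if Hf else f
    q=least_squares(g,r.x[:3] if Hf else r.x[:4],loss="soft_l1",x_scale="jac"); print("k4 only",q.x,np.degrees(q.x[2])+90,q.cost)
    T=np.array([.5651,-.2154]);a=np.radians(83.2);d=q.x[:2]-T
    ur=np.array([np.cos(q.x[2]+np.pi/2),np.sin(q.x[2]+np.pi/2)]);
    st=d+ur*.082; print(" stop face pt in tool x,y",st@[np.cos(a),np.sin(a)],st@[np.sin(a),-np.cos(a)]," centre y",d@[np.sin(a),-np.cos(a)])
E
python3 fit.py | tail -n +18
```

```text
x,y [ 0.57079543 -0.17833225] yaw 83.29241084398562 H 0.07770973114719366 sd [0.00186058 0.00177587 0.005656   0.0017342 ] off [-0.01607615 -0.06350537 -0.00010467 -0.00062617]
[[-1.1  0.8]
 [ 1.5  0.8]
 [ 0.4 -1.5]
 [ 0.1 -1.6]
 [ 1.7 -0.4]
 [-0.8  0.6]
 [-1.1  1.8]
 [ 3.5  0.8]
 [-2.  -1.2]
 [ 0.8 -0.7]]
k4 only [ 0.57112665 -0.17783877 -0.11320282  0.07837332] 83.5139563470088 11.568545015066512
 stop face pt in tool x,y 0.12000935284338408 0.0010875298105347537  centre y 0.0015368524629410304
k4 only [ 0.57123328 -0.17771746 -0.11239519] 83.56023002172353 11.722280000471603
 stop face pt in tool x,y 0.12014204419717513 0.0011128293989780024  centre y 0.0016283763978385427
k4 only [ 0.57068889 -0.17847879 -0.11544581] 83.3854422260607 16.19886987291436
 stop face pt in tool x,y 0.11932280235628182 0.0009125635060847503  centre y 0.0011779623909157037
```

>>> apply_moves([
  [0.05, -0.003, 0, 0, 0, -0.007, 0],
  [0.13, -0.003, 0, 0, 0, -0.007, 0],
  [0.19, -0.003, 0, 0, 0, -0.007, 0],
  [0.2, -0.003, 0, 0, 0, -0.007, 0],
  [0.2, -0.003, 0.08, 0, 0, -0.007, 0],
  [0.2, -0.003, 0.2, 0, 0, -0.007, 0],
  [0.2, -0.003, 0.32, 0, 0, -0.007, 0],
  [0.2, -0.003, 0.42, 0, 0, -0.007, 0],
  [0.2, -0.003, 0.48, 0, 0, -0.007, 0],
  [0.2, -0.003, 0.48, 0, 0, -0.007, 0],
])

```text
time_s: 9.6
tool_pos: [0.5674, -0.1749, 0.0728]
tool_rot: [-179.7, -0.0, 83.8]
force: [0.3, 0.2, -4.5]
grip_width: 0.0333
grasp_force: 30.0
```

```bash
python3 - <<'E'
from h import *
go([.5705,-.1754,.059],83.6)
im=viewer.read_camera("wrist");sd=viewer.read_camera("side")
a=cv2.resize(im[60:300,200:440],(480,480)); b=cv2.resize(sd[150:290,310:470],(0,0),fx=2,fy=2)
c=np.zeros((480,800,3),np.uint8);c[:,:480]=a;c[:280,480:]=b;cv2.imwrite("pics/w5.png",c[:,:,::-1])
E
```

```text
t=9.60 pos [ 0.5674 -0.1749  0.0728] rot [-1.7973e+02 -4.0000e-02  8.3830e+01] F [ 0.3  0.2 -4.5] w 0.0333
  shift [-0.001  0.016  0.069] turn [-0.003 -0.001  0.003]
```

View pics/w5.png

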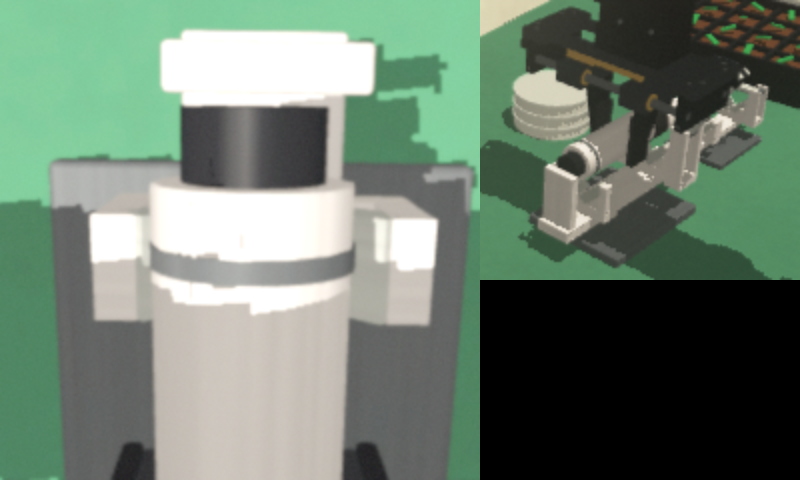

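The crop shows the barrel (centre 252) about 2 mm left of the V-blocks (centre 263), yaw aligned, and a nose gap of about 2.5 mm. I'll shift +2 mm and lower in small steps.

>>> apply_moves([
  [0, 0.01, 0, 0, 0, 0, 0],
  [0, 0.01, 0.015, 0, 0, 0, 0],
  [0, 0.01, 0.03, 0, 0, 0, 0],
  [0, 0.01, 0.04, 0, 0, 0, 0],
  [0, 0.01, 0.045, 0, 0, 0, 0],
  [0, 0.01, 0.045, 0, 0, 0, 0],
])

```text
time_s: 10.3
tool_pos: [0.5712, -0.1749, 0.0663]
tool_rot: [-180.0, -0.0, 83.9]
force: [-1.0, 0.2, -3.9]
grip_width: 0.0333
grasp_force: 30.0
```

>>> apply_moves([
  [0, 0, 0.003, 0, 0, 0, 0],
  [0, 0, 0.006, 0, 0, 0, 0],
  [0, 0, 0.009, 0, 0, 0, 0],
  [0, 0, 0.009, 0, 0, 0, 0],
])

```text
time_s: 10.7
tool_pos: [0.5714, -0.1749, 0.0647]
tool_rot: [-180.0, 0.0, 83.9]
force: [-0.6, 0.4, -4.7]
grip_width: 0.0334
grasp_force: 30.0
```

```bash
python3 - <<'E'
from h import *
im=viewer.read_camera("wrist").astype(float).mean(2)
for r0,r1 in [(172,178),(190,194),(200,206),(85,95),(120,145)]:
    p=cv2.GaussianBlur(im[r0:r1].mean(0)[None],(0,0),1)[0]; g=np.gradient(p)
    i=[j for j in range(220,450) if abs(g[j])>6 and abs(g[j])==abs(g[j-2:j+3]).max()]
    print(r0,[(j,round(g[j])) for j in i])
print(env.get_obs()["tool_pos"],env.get_obs()["force"])
E
```

```text
172 [(229, 47), (256, -10), (276, 8), (375, -12), (384, 11), (388, 12), (412, -36)]
190 [(230, 47), (257, -9), (275, -22), (377, 22), (387, 12), (411, -47)]
200 [(231, 28), (254, -7), (277, 18), (374, -11), (387, 12), (410, -27)]
85 [(265, 27), (378, -42), (385, 9), (414, 7), (418, 6)]
120 [(280, 29), (290, -57), (328, -6), (363, 16), (404, 8), (413, 7)]
[ 0.57139623 -0.17491596  0.06472681] [ 0.78654981  0.7361819  -4.14175674]
```

>>> apply_moves([
  [0, -0.004, 0, 0, 0, 0, 0],
  [0, -0.008, 0, 0, 0, 0, 0],
  [0, -0.008, 0, 0, 0, 0, 0],
  [0, -0.008, 0, 0, 0, 0, 0],
  [0, -0.008, 0, 0, 0, 0, 0],
])

```text
time_s: 11.25
tool_pos: [0.5698, -0.1748, 0.0648]
tool_rot: [180.0, 0.0, 83.9]
force: [0.3, -0.3, -4.5]
grip_width: 0.0329
grasp_force: 30.0
```

```bash
cat > edg.py <<'E'
from h import *
im=viewer.read_camera("wrist").astype(float).mean(2)
for r0,r1 in [(172,178),(190,194),(85,95),(120,145)]:
    p=cv2.GaussianBlur(im[r0:r1].mean(0)[None],(0,0),1)[0]; g=np.gradient(p)
    i=[j for j in range(220,450) if abs(g[j])>6 and abs(g[j])==abs(g[j-2:j+3]).max()]
    print(r0,[(j,round(g[j])) for j in i])
p=cv2.GaussianBlur(im[:,310:340].mean(1)[None],(0,0),1)[0];g=np.gradient(p)
print("rows",[(j,round(g[j])) for j in range(60,130) if abs(g[j])>4 and abs(g[j])==abs(g[j-2:j+3]).max()])
o=env.get_obs();print(o["time_s"],o["tool_pos"],o["tool_rot"],o["force"])
E
python3 edg.py
```

```text
172 [(233, 45), (260, -10), (276, 8), (295, 6), (375, -12), (383, 17), (392, 11), (416, -36)]
190 [(234, 46), (261, -9), (275, -22), (317, 8), (377, 21), (384, 23), (388, -8), (392, 10), (415, -48)]
85 [(270, 27), (383, -42), (388, 9), (417, 8), (421, 6)]
120 [(283, 27), (290, -57), (327, -6), (363, 40), (367, -24), (403, 8)]
rows [(75, 25), (112, -45)]
11.3 [ 0.56984754 -0.17471333  0.06477666] [1.79997607e+02 2.43618650e-03 8.38683560e+01] [ 0.12303718  0.27633079 -3.93363765]
```

>>> apply_moves([
  [0, -0.001, 0.005, 0, 0, 0, 0],
  [0, -0.001, 0.01, 0, 0, 0, 0],
  [0, -0.001, 0.015, 0, 0, 0, 0],
  [0, -0.001, 0.015, 0, 0, 0, 0],
])

```text
time_s: 11.7
tool_pos: [0.5694, -0.1747, 0.0615]
tool_rot: [-180.0, -0.0, 83.9]
force: [0.1, -0.4, -4.7]
grip_width: 0.0334
grasp_force: 30.0
```

>>> apply_moves([
  [0, 0, 0.003, 0, 0, 0, 0],
  [0, 0, 0.006, 0, 0, 0, 0],
  [0, 0, 0.009, 0, 0, 0, 0],
  [0, 0, 0.009, 0, 0, 0, 0],
])

```text
time_s: 12.1
tool_pos: [0.5695, -0.1747, 0.0599]
tool_rot: [-180.0, 0.0, 83.9]
force: [-0.0, 0.8, -4.1]
grip_width: 0.0337
grasp_force: 30.0
```

>>> apply_moves([
  [0, 0, 0.003, 0, 0, 0, 0],
  [0, 0, 0.006, 0, 0, 0, 0],
  [0, 0, 0.006, 0, 0, 0, 0],
])

```text
time_s: 12.4
tool_pos: [0.5696, -0.1747, 0.0595]
tool_rot: [-180.0, 0.0, 83.9]
force: [-3.9, 1.4, 4.0]
grip_width: 0.0334
grasp_force: 30.0
```

>>> apply_moves([
  [0, 0, 0.003, 0, 0, 0, 0],
  [0, 0, 0.006, 0, 0, 0, 0],
  [0, 0, 0.006, 0, 0, 0, 0],
])

```text
time_s: 12.7
tool_pos: [0.5696, -0.1747, 0.0594]
tool_rot: [-180.0, 0.0, 83.9]
force: [-6.1, 1.2, 10.3]
grip_width: 0.0333
grasp_force: 30.0
```

>>> apply_moves([
  [0, -0.002, 0, 0, 0, 0, 0],
  [0, -0.004, 0, 0, 0, 0, 0],
  [0, -0.004, 0, 0, 0, 0, 0],
])

```text
time_s: 13.0
tool_pos: [0.5696, -0.1747, 0.0594]
tool_rot: [179.9, 0.0, 83.9]
force: [-4.3, 1.2, 8.0]
grip_width: 0.0334
grasp_force: 30.0
```

>>> apply_moves([
  [0, -0.004, 0, 0, 0, 0, 0],
  [0, -0.008, 0, 0, 0, 0, 0],
  [0, -0.008, 0, 0, 0, 0, 0],
  [0, -0.008, 0, 0, 0, 0, 0],
])

```text
time_s: 13.4
tool_pos: [0.5694, -0.1747, 0.0592]
tool_rot: [179.7, 0.0, 83.9]
force: [0.9, 0.3, 6.6]
grip_width: 0.0333
grasp_force: 30.0
```

```bash
python3 edg.py; python3 -c "
from h import *
print(env.get_obs()['wrist_torque'])"
```

```text
172 [(232, 38), (259, -8), (276, 10), (293, -8), (296, 7), (376, -13), (381, 12), (396, 8), (421, -18)]
190 [(232, 46), (260, -9), (275, -22), (378, 19), (382, 23), (392, -9), (396, 12), (420, -47)]
85 [(270, 27), (387, -38), (420, 7), (424, 8)]
120 [(283, 29), (291, -59), (328, -7), (364, 39), (369, -25), (401, 9)]
rows [(73, 26), (113, -43)]
13.45 [ 0.56938698 -0.17476774  0.05924523] [1.79733942e+02 3.36094838e-02 8.38568688e+01] [0.39260585 0.30168472 6.76248008]
[ 0.06309572 -0.14700921 -0.17333607]
```

>>> apply_moves([
  [0.003, 0, 0, 0, 0, 0, 0],
  [0.006, 0, 0, 0, 0, 0, 0],
  [0.009, 0, 0, 0, 0, 0, 0],
  [0.009, 0, 0, 0, 0, 0, 0],
])

```text
time_s: 13.85
tool_pos: [0.5694, -0.1747, 0.0592]
tool_rot: [179.7, 0.1, 83.8]
force: [1.2, -2.0, 6.0]
grip_width: 0.0327
grasp_force: 30.0
```

>>> apply_moves([
  [0.002, 0, 0, 0, 0, 0, 0],
  [0.003, 0, 0, 0, 0, 0, 0],
  [0.003, 0, 0, 0, 0, 0, 0],
])

```text
time_s: 14.15
tool_pos: [0.5694, -0.1747, 0.0592]
tool_rot: [179.7, 0.2, 83.8]
force: [0.5, -3.2, 4.6]
grip_width: 0.033
grasp_force: 30.0
```

>>> apply_moves([
  [0.002, 0, -0.003, 0, 0, 0, 0],
  [0.004, 0, -0.003, 0, 0, 0, 0],
  [0.006, 0, -0.003, 0, 0, 0, 0],
  [0.006, 0, -0.003, 0, 0, 0, 0],
])

```text
time_s: 14.55
tool_pos: [0.5695, -0.1736, 0.0593]
tool_rot: [179.7, 0.2, 83.8]
force: [1.9, -4.9, 3.0]
grip_width: 0.0333
grasp_force: 30.0
```

>>> apply_moves([
  [0.003, 0, 0, 0, 0, 0, 0],
  [0.006, 0, 0, 0, 0, 0, 0],
  [0.006, 0, 0, 0, 0, 0, 0],
])

```text
time_s: 14.85
tool_pos: [0.5695, -0.1732, 0.0593]
tool_rot: [179.7, 0.2, 83.8]
force: [3.6, -6.2, 2.2]
grip_width: 0.033
grasp_force: 30.0
```

>>> apply_moves([
  [0.003, 0, 0, 0, 0, 0, 0],
  [0.006, 0, 0, 0, 0, 0, 0],
  [0.008, 0, 0, 0, 0, 0, 0],
  [0.008, 0, 0, 0, 0, 0, 0],
])

```text
time_s: 15.25
tool_pos: [0.5695, -0.1731, 0.0593]
tool_rot: [179.7, 0.3, 83.7]
force: [2.6, -9.9, 3.0]
grip_width: 0.0333
grasp_force: 30.0
```

```bash
python3 edg.py
```

```text
172 [(237, 12), (275, 20), (376, -11), (411, -10)]
190 [(232, 46), (260, -9), (275, -21), (317, 10), (377, 20), (382, 22), (392, -9), (396, 11), (420, -47)]
85 [(269, 26), (387, -32), (419, 7)]
120 [(283, 26), (291, -57), (328, -6), (363, 39), (369, -25), (400, 9), (409, 6)]
rows [(77, 26), (114, -46)]
15.3 [ 0.56952294 -0.17311815  0.05925589] [179.70620322   0.32433794  83.71725697] [ 2.60203934 -9.58785802  1.76509864]
```

>>> apply_moves([
  [-0.004, 0, 0, 0, 0, 0, 0],
  [-0.004, 0, 0, 0, 0, 0, 0],
  [-0.004, 0, 0, 0, 0, 0, 0],
], grip_force=10)

```text
time_s: 15.6
tool_pos: [0.5695, -0.1731, 0.0593]
tool_rot: [179.7, 0.3, 83.7]
force: [3.4, -7.1, 1.8]
grip_width: 0.0337
grasp_force: 10.0
```

>>> apply_moves([
  [0, 0, 0, 0, 0, 0, 0],
  [0, 0, 0, 0, 0, 0, 0],
  [0, 0, 0, 0, 0, 0, 0],
], grip_force=4)

```text
time_s: 15.9
tool_pos: [0.5696, -0.1719, 0.059]
tool_rot: [179.7, 0.2, 83.8]
force: [3.6, -5.4, 2.3]
grip_width: 0.0338
grasp_force: 4.0
```

```bash
python3 edg.py|tail -2
```

```text
rows [(81, 27), (118, -46)]
15.95 [ 0.56961499 -0.17196552  0.05902654] [179.72186861   0.19196477  83.77409753] [ 3.14854904 -6.53476939  0.47353274]
```

>>> apply_moves([
  [0, 0, 0, 0, 0, 0, 0.42],
  [0, 0, 0, 0, 0, 0, 0.46],
  [0, 0, 0, 0, 0, 0, 0.5],
  [0, 0, 0, 0, 0, 0, 0.55],
  [0, 0, 0, 0, 0, 0, 0.6],
  [0, 0, 0, 0, 0, 0, 0.6],
])

```text
time_s: 16.55
tool_pos: [0.5675, -0.1685, 0.0578]
tool_rot: [-179.9, -0.0, 83.9]
force: [0.0, -0.2, -0.3]
grip_width: 0.0513
grasp_force: 0.0
```

```bash
python3 edg.py
```

```text
172 [(244, 14), (283, 20), (385, -26), (439, 11)]
190 [(240, 33), (265, -9), (284, 11), (384, -13), (388, 6), (425, -14)]
85 [(289, 15), (378, -16), (391, 6)]
120 [(279, 10), (290, 18), (299, -38), (372, 22), (376, -13), (395, -16), (410, 10)]
rows [(89, 29), (98, -7), (102, 8), (129, -47)]
16.6 [ 0.56758461 -0.16859738  0.05793932] [-1.79965364e+02 -8.58538398e-03  8.38889266e+01] [-0.25369468  0.40011274 -0.66970685]
```

>>> apply_moves([
  [0, 0, -0.05, 0, 0, 0, 0.6],
  [0, 0, -0.15, 0, 0, 0, 0.6],
  [0, 0, -0.3, 0, 0, 0, 0.6],
  [-0.05, 0, -0.5, 0, 0, 0, 0.6],
  [-0.1, 0, -0.7, 0, 0, 0, 0.6],
  [-0.15, 0, -0.7, 0, 0, 0, 0.6],
  [-0.15, 0, -0.7, 0, 0, 0, 0.6],
  [-0.15, 0, -0.7, 0, 0, 0, 0.6],
])

```text
time_s: 17.4
tool_pos: [0.5639, -0.1984, 0.1972]
tool_rot: [-179.9, -0.0, 83.8]
force: [-0.6, -0.1, -0.3]
grip_width: 0.0523
grasp_force: 0.0
```

```bash
python3 - <<'E'
from h import *
go([.57,-.177,.2],83.8)
k=cam("wrist");np.save("k6.npy",k)
im=viewer.read_camera("wrist");np.save("im6.npy",im);sd=viewer.read_camera("side")
a=cv2.resize(im[0:300,200:450],(500,600),interpolation=cv2.INTER_CUBIC); b=cv2.resize(sd[180:280,340:440],(300,300),interpolation=cv2.INTER_CUBIC)
c=np.zeros((600,800,3),np.uint8);c[:,:500]=a;c[:300,500:]=b
sc=viewer.read_camera("scene");c[300:,500:]=cv2.resize(sc[170:290,180:300],(300,300),interpolation=cv2.INTER_CUBIC);cv2.imwrite("pics/w6.png",c[:,:,::-1])
E
```

```text
t=17.40 pos [ 0.5639 -0.1984  0.1972] rot [-1.799e+02 -4.000e-02  8.385e+01] F [-0.6 -0.1 -0.3] w 0.0523
  shift [ 0.11   0.019 -0.014] turn [-0.001 -0.     0.001]
```

View pics/w6.png

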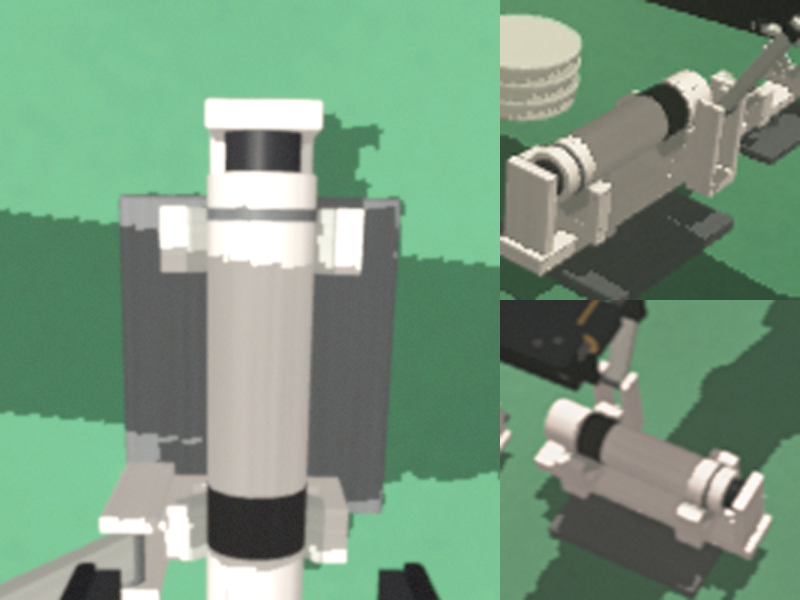

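The barrel is seated and centred in both V-blocks: 260 against 261 at the far block and 256 against 258 at the near one. The nose is directly against the stop at row 130. Next I'll work out the clamp angle.

```bash
python3 - <<'E'
from h import *
k1=np.load("k1.npy",allow_pickle=True).item();s=cam("scene")
a=np.radians(83.8);u=np.array([np.cos(a),np.sin(a),0]);xs=np.array([u[1],-u[0],0]);c=np.array([.5689,-.1781,0]);H=.0777
h=c-.042*xs-.05*u+[0,0,H+.016];print("hinge",h)
for th in (1.95,2.05,2.15,2.25):
    t=h+.088*(np.cos(th)*xs+np.array([0,0,np.sin(th)])); print(th,proj(k1,t).round(0),proj(s,t).round(0),t.round(3))
E
```

```text
hinge [ 0.52174569 -0.22327158  0.0937    ]
1.95 [[270. 240.]] [[230. 162.]] [ 0.489 -0.22   0.175]
2.05 [[261. 239.]] [[232. 160.]] [ 0.481 -0.219  0.172]
2.15 [[253. 238.]] [[234. 159.]] [ 0.474 -0.218  0.167]
2.25 [[245. 236.]] [[236. 158.]] [ 0.467 -0.217  0.162]
```

>>> apply_moves([
  [0, 0, -0.1, 0, 0, 0, 0],
  [-0.05, -0.1, -0.2, 0, 0, 0, 0],
  [-0.15, -0.25, -0.25, 0, 0, 0, 0],
  [-0.15, -0.42, -0.25, 0, 0, 0, 0],
  [-0.15, -0.58, -0.25, 0, 0, 0, 0],
  [-0.15, -0.65, -0.25, 0, 0, 0, 0],
  [-0.15, -0.65, -0.25, 0, 0, 0, 0],
], grip_force=10)

```text
time_s: 18.25
tool_pos: [0.4304, -0.2144, 0.2477]
tool_rot: [-179.9, 0.0, 83.8]
force: [0.3, -0.2, -0.3]
grip_width: 0.0053
grasp_force: 0.0
```

>>> apply_moves([
  [0, 0, 0.1, 0, 0, 0, 0],
  [0, 0, 0.25, 0, 0, 0, 0],
  [0, 0, 0.38, 0, 0, 0, 0],
  [0, 0, 0.42, 0, 0, 0, 0],
  [0, 0, 0.42, 0, 0, 0, 0],
])

```text
time_s: 18.75
tool_pos: [0.432, -0.2138, 0.1628]
tool_rot: [-179.9, -0.1, 83.9]
force: [0.2, 0.2, -0.4]
grip_width: 0.0003
grasp_force: 0.0
```

>>> apply_moves([
  [0, 0.03, 0, 0, 0, 0, 0],
  [0, 0.07, 0, 0, 0, 0, 0],
  [0, 0.11, 0, 0, 0, 0, 0],
  [0, 0.15, 0, 0, 0, 0, 0],
  [0, 0.19, 0, 0, 0, 0, 0],
  [0, 0.23, 0, 0, 0, 0, 0],
  [0, 0.27, 0, 0, 0, 0, 0],
  [0, 0.31, 0, 0, 0, 0, 0],
  [0, 0.35, 0, 0, 0, 0, 0],
  [0, 0.364, 0, 0, 0, 0, 0],
  [0, 0.364, 0, 0, 0, 0, 0],
])

```text
time_s: 19.85
tool_pos: [0.5056, -0.2224, 0.1641]
tool_rot: [179.9, -0.0, 83.9]
force: [-0.5, 0.3, -0.4]
grip_width: 0.0007
grasp_force: 0.0
```

```bash
python3 - <<'E'
from h import *
go([.5,-.21,.16],83.8)
print(viewer.read_camera("scene").shape,[(b["location"],b["conf"]) for b in boxes_of("scene","clamp")])
E
```

```text
t=19.85 pos [ 0.5056 -0.2224  0.1641] rot [ 1.7992e+02 -2.0000e-02  8.3890e+01] F [-0.5  0.3 -0.4] w 0.0007
  shift [ 0.058 -0.034  0.02 ] turn [ 0.001 -0.     0.001]
(480, 640, 3) [([136.6, 195.6], 0.66), ([222.4, 187.6], 0.56)]
```

>>> apply_moves([
  [0, 0.04, 0, 0, 0, 0, 0],
  [0, 0.08, 0.008, 0, 0, 0, 0],
  [0, 0.121, 0.016, 0, 0, 0, 0],
])

```text
time_s: 20.25
tool_pos: [0.5292, -0.2253, 0.1611]
tool_rot: [180.0, 0.0, 83.9]
force: [-1.4, 0.7, 2.0]
grip_width: -0.0
grasp_force: 1.5
```

>>> apply_moves([
  [0, 0.03, 0.012, 0, 0, 0, 0],
  [0, 0.06, 0.026, 0, 0, 0, 0],
  [0, 0.085, 0.04, 0, 0, 0, 0],
  [0, 0.109, 0.055, 0, 0, 0, 0],
])

```text
time_s: 20.65
tool_pos: [0.5511, -0.2276, 0.1499]
tool_rot: [179.9, 0.0, 83.9]
force: [-0.8, -0.9, 3.0]
grip_width: 0.0003
grasp_force: 1.5
```

```bash
python3 - <<'E'
from h import *
go([.5,-.21,.16],83.8)
im=viewer.read_camera("scene");
for b in masks_of("scene","clamp"):
    y,x=np.nonzero(b["pixels"]);print(b["conf"],b["location"],x.min(),x.max(),y.min(),y.max(),b["pixels"].sum())
s=cam("scene")
a=np.radians(83.8);u=np.array([np.cos(a),np.sin(a),0]);xs=np.array([u[1],-u[0],0]);h=np.array([.5217,-.2233,.0937])
for th in (2.1,1.57,1.2,.9,.6,.12):
    print(th,proj(s,h+.09*(np.cos(th)*xs+np.array([0,0,np.sin(th)]))).round(0))
E
```

```text
t=20.65 pos [ 0.5511 -0.2276  0.1499] rot [1.7995e+02 2.0000e-02 8.3870e+01] F [-0.8 -0.9  3. ] w 0.0003
  shift [ 0.06  -0.264 -0.051] turn [0.001 0.    0.001]
0.64 [137.8, 195.7] 124 144 185 210 186
2.1 [[233. 158.]]
1.57 [[220. 171.]]
1.2 [[211. 186.]]
0.9 [[205. 200.]]
0.6 [[202. 214.]]
0.12 [[200. 233.]]
```

>>> apply_moves([
  [0, 0.025, 0.022, 0, 0, 0, 0],
  [0, 0.047, 0.044, 0, 0, 0, 0],
  [0, 0.065, 0.065, 0, 0, 0, 0],
  [0, 0.083, 0.09, 0, 0, 0, 0],
  [0, 0.098, 0.115, 0, 0, 0, 0],
  [0, 0.112, 0.143, 0, 0, 0, 0],
  [0, 0.112, 0.143, 0, 0, 0, 0],
])

```text
time_s: 21.45
tool_pos: [0.5722, -0.2294, 0.12]
tool_rot: [-179.9, -0.0, 83.9]
force: [0.3, 0.0, 0.4]
grip_width: 0.0006
grasp_force: 0.0
```

>>> apply_moves([
  [0, 0.004, 0.01, 0, 0, 0, 0],
  [0, 0.008, 0.02, 0, 0, 0, 0],
  [0, 0.011, 0.03, 0, 0, 0, 0],
  [0, 0.011, 0.03, 0, 0, 0, 0],
])

```text
time_s: 21.85
tool_pos: [0.5743, -0.2298, 0.1148]
tool_rot: [-179.9, -0.0, 83.9]
force: [-0.5, 0.1, 0.6]
grip_width: 0.0007
grasp_force: 0.3
```

>>> apply_moves([
  [0, 0.003, 0.007, 0, 0, 0, 0],
  [0, 0.005, 0.014, 0, 0, 0, 0],
  [0, 0.006, 0.021, 0, 0, 0, 0],
])

```text
time_s: 22.15
tool_pos: [0.5758, -0.2301, 0.1111]
tool_rot: [-180.0, 0.0, 83.9]
force: [-2.2, 0.3, 2.4]
grip_width: 0.0006
grasp_force: 1.3
```

>>> apply_moves([
  [0, 0, 0.005, 0, 0, 0, 0],
  [0, 0, 0.01, 0, 0, 0, 0],
  [0, 0, 0.015, 0, 0, 0, 0],
])

```text
time_s: 22.45
tool_pos: [0.5764, -0.2302, 0.1083]
tool_rot: [179.9, 0.0, 83.9]
force: [-1.0, 0.8, 2.9]
grip_width: 0.0002
grasp_force: 1.4
```

Pushing at about 3 N, as the hinge should need. I'll keep on until it bears.

>>> apply_moves([
  [0, 0, 0.004, 0, 0, 0, 0],
  [0, 0, 0.008, 0, 0, 0, 0],
  [0, 0, 0.012, 0, 0, 0, 0],
])

```text
time_s: 22.75
tool_pos: [0.5768, -0.2302, 0.1061]
tool_rot: [179.9, 0.0, 83.9]
force: [1.4, 0.5, 3.1]
grip_width: 0.0006
grasp_force: 1.4
```

>>> apply_moves([
  [0, 0, 0.003, 0, 0, 0, 0],
  [0, 0, 0.006, 0, 0, 0, 0],
  [0, 0, 0.009, 0, 0, 0, 0],
])

```text
time_s: 23.05
tool_pos: [0.5769, -0.2302, 0.1047]
tool_rot: [179.9, 0.0, 83.9]
force: [0.5, 1.3, 7.6]
grip_width: 0.0007
grasp_force: 3.4
```

>>> apply_moves([
  [0, 0, 0.003, 0, 0, 0, 0],
  [0, 0, 0.004, 0, 0, 0, 0],
  [0, 0, 0.004, 0, 0, 0, 0],
])

```text
time_s: 23.35
tool_pos: [0.5769, -0.2303, 0.1046]
tool_rot: [179.9, 0.0, 83.9]
force: [0.9, 0.8, 8.3]
grip_width: 0.0008
grasp_force: 3.9
```

>>> apply_moves([
  [0, 0, -0.02, 0, 0, 0, 0],
  [0, 0, -0.08, 0, 0, 0, 0],
  [0, 0, -0.2, 0, 0, 0, 0],
  [0, 0, -0.4, 0, 0, 0, 0],
  [0, 0, -0.6, 0, 0, 0, 0],
  [0, 0, -0.8, 0, 0, 0, 0],
  [0, 0, -0.8, 0, 0, 0, 0],
  [0, 0, -0.8, 0, 0, 0, 0],
])

```text
time_s: 24.15
tool_pos: [0.576, -0.2302, 0.2642]
tool_rot: [179.9, 0.0, 83.9]
force: [-0.5, -0.1, -0.3]
grip_width: 0.0007
grasp_force: 0.0
```

```bash
python3 - <<'E'
from h import *
k=cam("wrist");im=viewer.read_camera("wrist")
a=np.radians(83.8);u=np.array([np.cos(a),np.sin(a),0]);xs=np.array([u[1],-u[0],0]);c=np.array([.5689,-.1781,.0777])
st=lambda x,y,z:proj(k,c+x*xs+y*u+[0,0,z])[0].round(1)
print("tool",env.get_obs()["tool_pos"],"exp nose tip top",st(0,.082,.012),"stop outer",st(0,.09,.014),"clamp tip",st(.049,-.05,.027))
g=cv2.GaussianBlur(im.astype(float).mean(2),(0,0),.8)
x0=int(st(0,.082,.012)[0]);p=g[:,x0-6:x0+6].mean(1);d=np.gradient(p);print("rows",[(j,round(d[j])) for j in range(10,200) if abs(d[j])>6 and abs(d[j])==abs(d[j-2:j+3]).max()])
q=st(.049,-.05,.027);r=int(q[1])
if 0<r<478:
    p=g[r-3:r+4].mean(0);d=np.gradient(p);print("clamp row",r,[(j,round(d[j])) for j in range(200,450) if abs(d[j])>6 and abs(d[j])==abs(d[j-2:j+3]).max()])
viewer.read_camera("scene");s=cam("scene")
h=c-.042*xs-.05*u+[0,0,.016]
for b in masks_of("scene","clamp"):
    y,x=np.nonzero(b["pixels"]);print(b["conf"],b["location"],x.min(),x.max(),y.min(),y.max())
for th in (.05,.12,.2,.4): print(th,proj(s,h+.046*(np.cos(th)*xs+np.array([0,0,np.sin(th)]))).round(0),proj(s,h+.092*(np.cos(th)*xs+np.array([0,0,np.sin(th)]))).round(0))
print(env.get_obs()["time_s"])
E
```

```text
tool [ 0.57524606 -0.23014874  0.26257301] exp nose tip top [304.4  28.2] stop outer [304.1  15.3] clamp tip [369.3 213.5]
rows [(14, 37), (27, -54), (44, 56), (60, -34), (65, 36), (107, -23), (184, -42), (199, 32)]
clamp row 213 [(256, 33), (265, -8), (273, -9), (283, -11), (291, -6), (349, -36), (372, 14)]
0.9 [215.9, 218.4] 197 228 199 235
0.51 [135.1, 198.3] 122 143 186 211
0.05 [[213. 219.]] [[200. 236.]]
0.12 [[213. 218.]] [[200. 234.]]
0.2 [[213. 216.]] [[200. 231.]]
0.4 [[213. 212.]] [[200. 224.]]
24.3
```

```bash
python3 -c "
from cell import env
print(env.sign_off())"
```

```text
the job is handed in; nothing more can be done
None
```

The aluminium barrel lies centred in both V-blocks with its nose against the stop, and the clamp arm is down and bearing on it; the job is handed in after about 24 s of robot time, and no verdict came back.

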